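# Turn the stock sign round in the store room

## Robot

A 7-joint arm with a two-finger parallel gripper is mounted at the origin on the work surface. World frame = base frame: x ahead of the robot, y to its left, z up, the work surface at z = 0. Lengths are in m, angles in rad, forces in N, time in s.
With the tool pointing down it reaches from about 0.4 to 0.875 m from the base axis. Payload 19.3 kg.
Tool frame: the origin (TCP) lies at the very end of the fingers, on their centre line; the grasp point (between the pads) lies 19 mm behind it; z points along the fingers, y is the direction in which the jaws open and shut (so a half turn about z gives the same grasp; the last joint's range is limited). The gripper opens to 85 mm and grips with 20 to 120 N. Pads are 22 mm wide; open, the fingers measure 114 mm over their backs; the gripper's body (76 mm by 85 mm) begins 54 mm behind the grasp point. The pads swing forward as they close: fully open they stand 13 mm farther back than shut.
Start: joints at [-1.236, 0.521, -0.036, 1.599, 0.021, 1.021, -0.113], TCP at [0.246, 0.574, 0.231] pointing down, gripper open.
Joint ranges: [-2.91, 2.91], [-0.3, 2.13], [-1.5, 1.42], [0.17, 2.43], [-1.26, 4.41], [0.16, 1.93], [-2.52, 2.52]. Speed limits (rad/s): [1.89, 1.89, 2.39, 2.39, 3.01, 3.01, 3.01].

## Interface

Orientations are given as [roll, pitch, yaw] about the fixed x, y, z axes, in that order (R = Rz(yaw) Ry(pitch) Rx(roll)).
In Python, from workcell import bot gives the robot as it stands.
- The arm moves only by the tool carry_out, never from a script. Its argument "targets" is a list of rows, each a list of 7 numbers: the shift along the tool's x, y, z in mm, then the turn, a rotation vector about the tool's x, y, z in units of 6 degrees (1.0 is 6 degrees), then the closure in counts, from 0 (fully open) to 255 (shut). A call has 1 to 5 rows; each row shifts and turns the commanded pose from where the row before left it, along the tool's axes as they then stand; what a row does not reach is not made up. A row lasts 1/12 s, in which the tool goes at most 41.7 mm and 7.16 degrees, less where a joint would pass 70% of its speed; a pose out of reach is approached as far as the arm can. A call is refused whole if a number of a shift passes 41.7 or a number of a turn 1, either way. A call with a gripper value outside its range is refused whole. The fingers move at their own pace and stop on an object; "force" is the grip in N (left out, the last holds). Time passes only in rows, so rows that do not move let the fingers close. It gives the time, the measured TCP pose, the force and the opening at its end, in the units of the state.
- bot.observe(): the state, without advancing time (a new reading comes with each control period).
- bot.grab_frame(name): name is "side" or "top" or "wrist"; returns a dict with "color" (480x640x3 uint8, red, green, blue), "z_map" (480x640 float32, m along the optical axis (not along the pixel's ray), 0 where there is no reading), "K" (3x3 intrinsics, pixels), "cam_to_world" (4x4, takes a point from camera to world coordinates); the wrist camera has in their place "T_tool_cam" (4x4, takes a point from camera to tool coordinates, whose origin is the TCP and whose axes are the flange's). Camera axes: x right, y down, z forward; pixel columns grow to the right and rows downward; lengths in m; the calibration is good to about 2 mm. A picture is of the moment at which its call begins: read the wrist's pose just before it.
- bot.job_done(): hands the job in, once; it reports no verdict.
The state is a dict: "clock": time; "qpos": joint angles; "qd": joint speeds; "joint_efforts": joint torques, N m; "position": TCP position; "tool_rot": TCP orientation; "force": force on the tool from outside, world axes, zero at the start; "moment": the same for the moment, N m; "grip_width": finger opening in m.
Only numpy, scipy, OpenCV 4.12 (cv2) and the standard library are available. Lean on these libraries where they do the work, as an engineer would, in place of code of your own. Each camera call takes 0.05 s, during which the arm holds its last target. There are 200 camera calls.

## Task

The two-sided stock sign on the bench shows its ring face to the robot; turn it half a turn so that the face with the three bars faces the robot, and leave the board dropped fully home in its slot. A tall can stands in the way of the board's swing: first stand it upright in the low metal tray, never letting the board and the can touch. Leave the other things as they are.

Things in the scene. Friction and masses are not known exactly. Their poses are not given: they have to be found in the camera images.
- stand: Fixed stand of the sign, turned up to 0.4 rad: 80 x 80 x 8 mm foot plate, 32 mm post and on top two steel cheeks 60 mm long (y), 12 mm high, with a 11.8 mm slot between them. Origin: centre of the foot's underside, on the bench and on the sign's upright turning axis; x points away from the robot, roughly through the board's thickness at the start, y along the slot, z up.
- slot (a point): Centre of the slot's floor on the turning axis, fixed to the stand 60 mm above the bench; the cheek tops are at 72 mm. The key of the sign is locked between the cheeks when home. It drops in when lowered or let go (sign and key 0.25 to 0.5 kg) once the key, not the board, is within about 0.03 rad of the slot's line; else it rests on the cheeks, 12 mm too high.
- sign: White board 180 mm long (y), 10 mm thick (x), 110 mm high, on an upright spindle through its middle. Origin: on the axis, underside of its key (bar 56 x 10 x 16 mm high, along y within its play), at the slot floor when home; the board is 30 to 140 mm above it. The -x face, towards the robot at the start, has a raised ring (60 mm), the +x face three raised bars (110 mm long). Ends sweep a 90 mm radius.
- sign_top (a point): Middle of the board's top edge, on the axis, 200 mm above the bench when home; the faces are flat for 44 mm below it, so it can be gripped here. To turn: lift more than 12 mm (stops at 30 mm), turn either way, at most 3.5 rad. The board is loose on its worn key: 0.05 to 0.15 rad of play each way, unseen, the key trailing behind the turn. So seek the slot by touch, twisting on past the half turn.
- sign_end (a point): Point of the sign board 85 mm from the turning axis towards one end (at [0, 85, 85] mm in the sign's frame), mid-thickness and mid-height. At the start it lies on the stand's +y side, after the half turn on the -y side.
- can: The can to be cleared away: upright tin, 58 mm in diameter, 110 mm high, 0.25 to 0.5 kg, standing on the bench on the far side of the board, its centre 72 to 80 mm from the slot's line, within the board's swing. Origin: centre of its underside.
- tray: Fixed low metal tray, 150 mm (x) by 240 mm (y) outside, walls 5 mm thick and 25 mm high, floor 5 mm above the bench. Origin: centre of its underside; turned up to 0.4 rad. It and the sign swap sides of the bench from run to run.
- tray_free (a point): Middle of the empty part of the tray, on its floor, 55 mm from the tray's centre along its +y.
- jar: Bystander: squat glass jar, 66 mm in diameter and 70 mm high, standing in the tray at its -y end. Origin: centre of its underside.
- spare_can: Bystander: short wide can, 74 mm in diameter and 75 mm high, on the bench outside the swing. Origin: centre of its underside.
- bottle: Bystander: green bottle, 70 mm in diameter and 200 mm high, behind on the left. Origin: centre of its underside.
- carton: Bystander: cardboard box 110 x 75 x 90 mm high, behind on the right. Origin: centre of its underside.
- tape: Bystander: cardboard roll core lying flat, front left, 100 mm across, 45 mm high. Origin: centre of its underside.
Mind the look-alikes: they are no part of the job. Leave any green look-alike of the can alone.

How it is judged:
On the way, in this order (a step that is already met when the one before it is completed fails the run):
1. the can stands upright in the tray, let go, while the board is still home (x of can in the frame of tray between -0.06 and 0.06 m and y of can in the frame of tray between -0.105 and 0.105 m and z of can in the frame of tray below 0.012 m and angle between can's own z axis and vertical below 0.12 rad and linear speed of can below 0.02 m/s and contact force between the fingers and can below 0.5 N and y of sign_end in the frame of stand above 0.08 m and z of sign in the frame of stand below 0.064 m), for 0.2 s.
2. the board is out of its slot and turned at least 60 degrees (y of sign_end in the frame of stand below 0.042 m and z of sign in the frame of stand above 0.069 m), for 0.05 s.
At the end, for the whole second after the job is handed in: The sign is turned half a turn, bars towards the robot, in line with the slot within 0.2 rad and home in it (key within 3 mm of the slot floor), at rest and let go; the can stands upright (within 0.12 rad) on the tray's floor inside its walls, at rest (x of can in the frame of tray between -0.06 and 0.06 m and y of can in the frame of tray between -0.105 and 0.105 m and z of can in the frame of tray below 0.012 m and angle between can's own z axis and vertical below 0.12 rad and linear speed of can below 0.02 m/s and y of sign_end in the frame of stand below -0.08 m and angle between the y axis of sign and the y axis of stand, either way round below 0.2 rad and z of sign in the frame of stand below 0.063 m and angular speed of sign below 0.1 rad/s); the robot touches nothing.
It fails at once if the board and the can touch (over 1 N) (contact force between sign and can above 1 N).
It fails at once if the can is tipped by more than 0.6 rad (angle between can's own z axis and vertical above 0.6 rad).
It fails at once if the jar, spare can, bottle, carton or roll core is moved more than 30 mm or tipped (distance of any of jar, spare_can, bottle, carton, tape from where it was at the start of the episode above 0.03 m or angle between any of jar, spare_can, bottle, carton, tape's own z axis and vertical above 0.4 rad).
It also fails if it takes over 72 s, if anything falls off the work surface, if the arm or the gripper's body presses on something with over 40 N, if the wrist force passes 120 N, or if a joint passes its speed limit or range.

## Working session

There is one attempt and no reset: what is moved stays moved. The work goes in short steps, Python scripts to look and compute and a tool call to move; the robot and the scene stay as the last step left them, time stands still between calls to the robot, and variables do not carry over. Pictures are saved under pics/ and viewed, about 8 in all and at most 12, crops included, and the job is handed in when it is done.

Besides the shell and the picture viewer there is one more tool, called after "Call:" as name(argument=value, ...) on one line, values as JSON. carry_out: Moves the arm, as the interface text tells. Its arguments: {"type":"object","properties":{"targets":{"type":"array","items":{"type":"array","items":{"type":"number"}}},"force":{"type":"number"}},"required":["targets"]}

```bash
ls; mkdir -p pics
python3 - <<'E'
from workcell import bot
import cv2,numpy as np
s=bot.observe();print({k:np.round(v,3).tolist() for k,v in s.items()})
for n in ("top","side"):
    f=bot.grab_frame(n);np.savez(f"{n}0.npz",**f)
    cv2.imwrite(f"pics/{n}0.png",f["color"][...,::-1]);print(n,np.round(f["K"],1).tolist(),np.round(f["cam_to_world"],3).tolist())
E
```

```text
pics
{'clock': 0.0, 'qpos': [-1.236, 0.522, -0.036, 1.6, 0.021, 1.021, -0.113], 'qd': [0.001, 0.001, -0.0, -0.0, 0.003, -0.002, 0.0], 'joint_efforts': [-0.001, -92.711, 1.979, -36.993, 0.018, 0.008, -0.0], 'position': [0.246, 0.574, 0.231], 'tool_rot': [-3.14, 0.0, 2.737], 'force': [0.509, 0.431, 0.609], 'moment': [-0.038, -0.036, -0.02], 'grip_width': 0.085}
top [[494.1, 0.0, 321.3], [0.0, 494.1, 242.6], [0.0, 0.0, 1.0]] [[-0.003, -0.992, 0.122, 0.439], [-1.0, 0.001, -0.016, -0.02], [0.016, -0.122, -0.992, 1.294], [0.0, 0.0, 0.0, 1.0]]
side [[444.3, 0.0, 326.0], [0.0, 444.3, 246.0], [0.0, 0.0, 1.0]] [[0.752, -0.361, 0.551, -0.051], [-0.659, -0.426, 0.62, -0.742], [0.011, -0.829, -0.559, 0.786], [0.0, 0.0, 0.0, 1.0]]
```

View pics/top0.png

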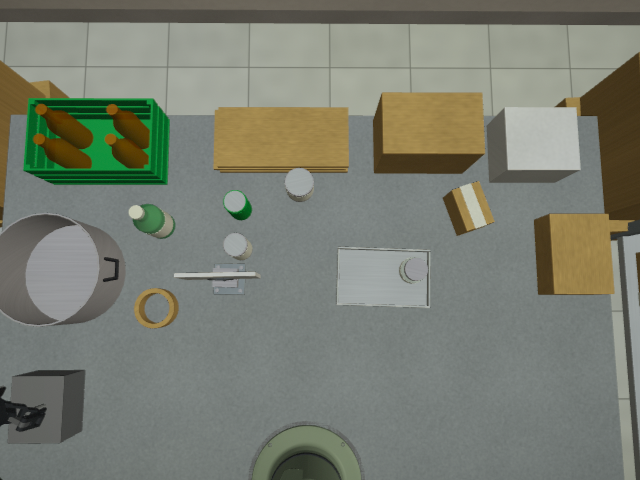

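View pics/side0.png

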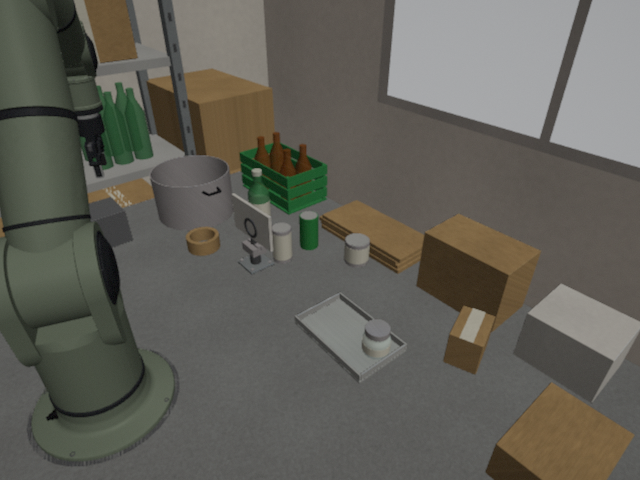

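The top view shows the sign board (175–257, 275), the stand foot at (229,280), the white can at (238,246), the green look-alike at (237,205) and the spare can at (300,184). It also shows the tray (337–430, 247–307), with the jar at (413,269). The side view agrees: the can stands behind the board at (283,243).

```bash
cat > h.py <<'E'
import numpy as np,cv2
def cloud(f,T=None):
    K=f["K"];T=f["cam_to_world"] if T is None else T
    v,u=np.mgrid[:480,:640];z=f["z_map"]
    P=np.stack([(u-K[0,2])/K[0,0]*z,(v-K[1,2])/K[1,1]*z,z],-1)
    P=P@T[:3,:3].T+T[:3,3];P[z<=0]=np.nan
    return P
def rect(P,m):
    p=P[m][:,:2].astype(np.float32);c,s,a=cv2.minAreaRect(p*1000);return len(p),np.round(c,1),np.round(s,1),round(a,2)
def box(P,u0,u1,v0,v1,z0,z1):
    m=np.zeros(P.shape[:2],bool);m[v0:v1,u0:u1]=True
    return m&(P[...,2]>z0)&(P[...,2]<z1)
E
python3 - <<'E'
from h import *
f=dict(np.load("top0.npz"));P=cloud(f)
print("bench",np.nanmedian(P[330:400,300:400,2]))
for n,b in dict(board=(160,270,255,295,.19,.21),can=(215,255,228,258,.1,.12),foot=(205,255,262,300,.004,.02),cheek=(205,255,255,300,.06,.08),trayrim=(325,440,240,315,.018,.035),trayall=(325,440,240,315,.004,.035),jar=(390,440,250,290,.06,.08),spare=(280,320,165,205,.065,.085),green=(220,256,185,222,.08,.13),bottle=(120,180,200,240,.1,.22),tape=(130,182,285,332,.035,.055)).items():
    m=box(P,*b)
    if m.sum()>5:
        p=P[m];print(n,*rect(P,m),'mean',np.round(p.mean(0),4),'zmax',p[:,2].max().round(4))
s=dict(np.load("side0.npz"));Q=cloud(s)
for n,b in dict(board=(225,280,190,250,.19,.205),boardall=(225,280,190,250,.1,.205),can=(268,296,218,262,.1,.118),foot=(235,280,240,280,.004,.02),jar=(360,395,315,360,.06,.08)).items():
    m=box(Q,*b)
    if m.sum()>5:
        p=Q[m];print('side',n,*rect(Q,m),'mean',np.round(p.mean(0),4))
E
```

```text
bench 0.001214347366375712
board 386 [504.3 198.1] [ 10.3 178.7] 1.07 mean [0.5039 0.1988 0.2003] zmax 0.2057
can 467 [581.  168.8] [56.1 56.2] 45.03 mean [0.5808 0.1679 0.111 ] zmax 0.1198
foot 535 [499.3 197.7] [127.5  96. ] 89.91 mean [0.498  0.1924 0.0085] zmax 0.0175
cheek 280 [520.8 189.4] [79.8 76.9] 89.79 mean [0.5035 0.1963 0.0727] zmax 0.0788
trayrim 657 [ 507.3 -200.7] [241.2 150.2] 87.85 mean [ 0.5096 -0.2039  0.0256] zmax 0.0345
trayall 4600 [ 508.3 -201. ] [301.3 193.5] 89.79 mean [ 0.5051 -0.1933  0.0097] zmax 0.0345
jar 421 [ 523.2 -274. ] [57.1 54.9] 89.2 mean [ 0.5233 -0.2735  0.0755] zmax 0.0799
spare 676 [743.6  15.8] [70.7 72. ] 89.91 mean [0.743  0.0159 0.0762] zmax 0.0844
green 501 [686.3 170.9] [57.5 56.6] 89.24 mean [0.6847 0.1695 0.1089] zmax 0.1175
bottle 811 [641.7 371.7] [59.8 68.3] 61.4 mean [0.6391 0.3672 0.1508] zmax 0.2062
tape 608 [430.8 377.2] [100.6  96.6] 89.9 mean [0.43   0.377  0.0449] zmax 0.053
side board 208 [503.3 197.5] [ 12.7 181.4] 1.86 mean [0.5022 0.1915 0.1968]
side boardall 1562 [569.8 286.4] [385.3 133.2] 67.43 mean [0.525  0.2153 0.1466]
side can 233 [549.5 154.6] [128.7  55.6] 21.71 mean [0.57   0.1579 0.1085]
side foot 389 [512.2 196.9] [83.9 99.7] 87.2 mean [0.5022 0.1879 0.0083]
side jar 468 [ 522.8 -274.4] [57.1 57.1] 48.78 mean [ 0.5193 -0.2776  0.0724]
```

Call:
carry_out(targets=[[0, 0, -30, 0, 0, 0, 0], [0, 0, -30, 0, 0, 0, 0], [-31, -16, 0, 0, 0, 0, 0], [-31, -16, 0, 0, 0, 0, 0], [-31, -16, 0, 0, 0, 0, 0]], force=40)

```text
clock: 0.52
position: [0.3131, 0.4927, 0.2913]
tool_rot: [3.142, 0.0, 2.738]
force: [1.5, 0.2, -0.3]
grip_width: 0.0853
```

Call:
carry_out(targets=[[-31, -16, 0, 0, 0, 0, 0], [-31, -16, 0, 0, 0, 0, 0], [-31, -16, 0, 0, 0, 0, 0], [-31, -16, 0, 0, 0, 0, 0], [-31, -16, 0, 0, 0, 0, 0]])

```text
clock: 0.93
position: [0.4244, 0.3576, 0.2912]
tool_rot: [-3.141, -0.0, 2.737]
force: [0.9, -0.2, 0.6]
grip_width: 0.0853
```

Call:
carry_out(targets=[[-31, -16, 0, 0, 0, 0, 0], [-31, -16, 0, 0, 0, 0, 0], [-31, -16, 0, 0, 0, 0, 0], [-31, -16, 0, 0, 0, 0, 0], [-31, -16, 0, 0, 0, 0, 0]])

```text
clock: 1.35
position: [0.5354, 0.223, 0.2912]
tool_rot: [-3.141, -0.0, 2.737]
force: [0.3, 0.9, 0.4]
grip_width: 0.0854
```

Call:
carry_out(targets=[[0, 0, 0, 0, 0, -0.97, 0], [0, 0, 0, 0, 0, -0.97, 0], [0, 0, 0, 0, 0, -0.97, 0], [0, 0, 0, 0, 0, -0.96, 0], [0, 0, 0, 0, 0, 0, 0]])

```text
clock: 1.77
position: [0.5346, 0.2243, 0.291]
tool_rot: [-3.141, -0.001, -3.136]
force: [0.2, 0.7, -1.3]
grip_width: 0.0855
```

Run:
```python
from workcell import bot
from h import *
s=bot.observe();print({k:np.round(v,3).tolist() for k,v in s.items()})
f=bot.grab_frame("wrist");cv2.imwrite("pics/w1.png",f["color"][...,::-1])
from scipy.spatial.transform import Rotation as R
T=np.eye(4);T[:3,:3]=R.from_euler('xyz',s["tool_rot"]).as_matrix();T[:3,3]=s["position"]
P=cloud(f,T@f["T_tool_cam"])
for n,z0,z1 in (("can",.1,.12),("board",.19,.21),("cheek",.066,.078),("foot",.005,.013)):
    m=(P[...,2]>z0)&(P[...,2]<z1)&(np.hypot(P[...,0]-.54,P[...,1]-.18)<.12)
    k,l,st,ce=cv2.connectedComponentsWithStats(m.astype(np.uint8))
    for i in range(1,k):
        if st[i,4]>100: print(n,*rect(P,l==i),P[l==i].mean(0).round(4))
```

```text
{'clock': 1.767, 'qpos': [-0.511, 0.391, 0.016, 1.651, -0.007, 1.099, 1.083], 'qd': [-0.019, -0.0, 0.033, 0.0, -0.018, -0.001, -0.182], 'joint_efforts': [1.081, -81.16, 1.568, -38.75, 0.349, 0.03, 3.385], 'position': [0.535, 0.224, 0.291], 'tool_rot': [-3.141, -0.001, -3.136], 'force': [0.238, 0.715, -1.281], 'moment': [0.016, 0.047, 0.026], 'grip_width': 0.085}
can 292 [496.2 202. ] [ 3.5 54.9] 1.02 [0.4962 0.2008 0.1106]
can 188 [496.7 261.2] [ 0.6 58.1] 0.82 [0.4967 0.2609 0.1108]
can 174 [498.8 140.6] [ 0.5 54. ] 1.1 [0.4988 0.1401 0.1097]
can 2529 [579.5 171.7] [57.  57.2] 33.9 [0.5776 0.1726 0.1105]
can 135 [658.1 175.3] [22.3  3.1] 89.06 [0.6582 0.1754 0.1062]
board 4250 [502.7 201.2] [ 10.5 179.8] 0.98 [0.5018 0.2014 0.1994]
cheek 1063 [489.1 201.4] [19.8 59.3] 0.45 [0.4885 0.2013 0.0724]
cheek 150 [562.5 179.7] [55.5 20.3] 65.89 [0.5578 0.1816 0.0719]
cheek 106 [657.6 175.5] [25.4  3.2] 87.91 [0.6576 0.1756 0.072 ]
foot 1322 [484.9 202.2] [79.3 44.4] 88.75 [0.4752 0.2064 0.0085]
```

Call:
carry_out(targets=[[-22.5, -27, 0, 0, 0, 0, 0], [-22.5, -27, 0, 0, 0, 0, 0], [0, 0, 0, 0, 0, 0, 0], [0, 0, 0, 0, 0, 0, 0], [0, 0, 30, 0, 0, 0, 0]])

```text
clock: 2.23
position: [0.5817, 0.1714, 0.2652]
tool_rot: [3.139, 0.006, 3.138]
force: [1.9, 0.9, 0.5]
grip_width: 0.0857
```

Call:
carry_out(targets=[[0, 0, 30, 0, 0, 0, 0], [0, 0, 30, 0, 0, 0, 0], [0, 0, 30, 0, 0, 0, 0], [0, 0, 0, 0, 0, 0, 0], [0, 0, 0, 0, 0, 0, 0]])

```text
clock: 2.65
position: [0.5788, 0.1711, 0.1709]
tool_rot: [-3.141, -0.002, 3.141]
force: [1.2, 0.2, 0.5]
grip_width: 0.0855
```

Call:
carry_out(targets=[[0, 0, 27, 0, 0, 0, 0], [0, 0, 26, 0, 0, 0, 0], [0, 0, 26, 0, 0, 0, 0], [0, 0, 26, 0, 0, 0, 0], [0, 0, 0, 0, 0, 0, 0]])

```text
clock: 3.07
position: [0.5786, 0.1708, 0.0644]
tool_rot: [-3.141, -0.003, 3.142]
force: [-1.0, 0.5, 0.0]
grip_width: 0.0848
```

Call:
carry_out(targets=[[0, 0, 0, 0, 0, 0, 120], [0, 0, 0, 0, 0, 0, 120], [0, 0, 0, 0, 0, 0, 120], [0, 0, 0, 0, 0, 0, 120], [0, 0, 0, 0, 0, 0, 120]], force=40)

```text
clock: 3.48
position: [0.5811, 0.1711, 0.069]
tool_rot: [3.14, 0.004, 3.142]
force: [-0.6, -0.8, 7.9]
grip_width: 0.0572
```

Call:
carry_out(targets=[[0, 0, 0, 0, 0, 0, 160], [0, 0, 0, 0, 0, 0, 160], [0, 0, 0, 0, 0, 0, 160], [0, 0, -5, 0, 0, 0, 160], [0, 0, -5, 0, 0, 0, 160]])

```text
clock: 3.9
position: [0.5801, 0.1707, 0.0779]
tool_rot: [3.141, 0.001, -3.141]
force: [-0.2, 0.3, -2.0]
grip_width: 0.0575
```

Call:
carry_out(targets=[[0, 0, -22, 0, 0, 0, 160], [0, 0, -22, 0, 0, 0, 160], [0, 0, -22, 0, 0, 0, 160], [0, 0, -22, 0, 0, 0, 160], [0, -15, 0, 0, 0, 0, 160]])

```text
clock: 4.32
position: [0.5814, 0.1588, 0.1695]
tool_rot: [3.138, 0.006, -3.138]
force: [2.0, 0.6, -3.0]
grip_width: 0.0571
```

Call:
carry_out(targets=[[0, -26, 0, 0, 0, 0, 160], [0, -26, 0, 0, 0, 0, 160], [0, -26, 0, 0, 0, 0, 160], [0, -26, 0, 0, 0, 0, 160], [0, -26, 0, 0, 0, 0, 160]])

```text
clock: 4.73
position: [0.5795, 0.0239, 0.165]
tool_rot: [-3.142, 0.001, -3.141]
force: [0.5, 0.3, -3.0]
grip_width: 0.0571
```

Call:
carry_out(targets=[[14, -26, 0, 0, 0, 0, 160], [14, -26, 0, 0, 0, 0, 160], [14, -26, 0, 0, 0, 0, 160], [14, -26, 0, 0, 0, 0, 160], [14, -26, 0, 0, 0, 0, 160]])

```text
clock: 5.15
position: [0.5088, -0.106, 0.165]
tool_rot: [-3.141, 0.001, -3.141]
force: [0.7, -0.2, -2.4]
grip_width: 0.0576
```

Call:
carry_out(targets=[[0, -22, 0, 0, 0, 0, 160], [0, -20, 0, 0, 0, 0, 160], [0, 0, 0, 0, 0, 0, 160], [0, 0, 0, 0, 0, 0, 160], [0, 0, 0, 0, 0, 0, 160]])

```text
clock: 5.57
position: [0.5098, -0.1461, 0.1647]
tool_rot: [3.141, 0.0, -3.141]
force: [0.6, 0.9, -3.1]
grip_width: 0.0571
```

Run:
```python
from workcell import bot
from h import *
s=bot.observe();print(s["qpos"].round(3) if hasattr(s["qpos"],'round') else s["qpos"],s["position"],s["force"],s["moment"])
f=bot.grab_frame("side");cv2.imwrite("pics/s2.png",f["color"][...,::-1])
```

```text
[ 0.131  0.46   0.048  1.917 -0.031  0.765  1.768] [ 0.50979233 -0.14610141  0.16465614] [ 0.55522455  0.93245272 -3.08606782] [ 0.01613554 -0.04740111  0.02289803]
```

View pics/s2.png

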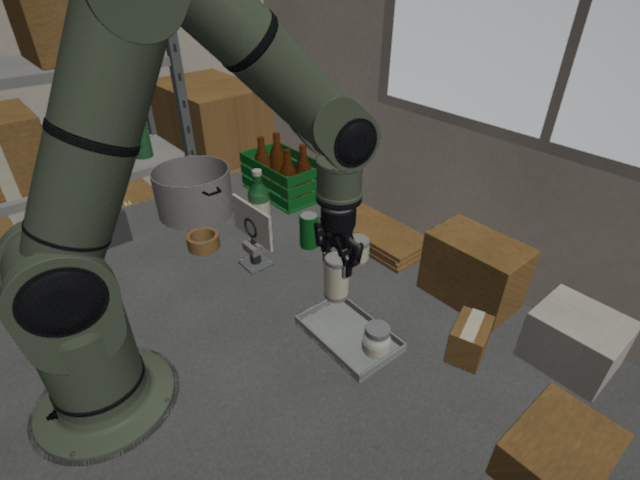

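The can hangs upright in the gripper at (336,275), above the tray's free end. The board at (252,222) is untouched. Lowering now.

Call:
carry_out(targets=[[0, 0, 22, 0, 0, 0, 160], [0, 0, 22, 0, 0, 0, 160], [0, 0, 22, 0, 0, 0, 160], [0, 0, 14, 0, 0, 0, 160], [0, 0, 3, 0, 0, 0, 160]])

```text
clock: 6.03
position: [0.5088, -0.1452, 0.0793]
tool_rot: [3.141, -0.003, -3.14]
force: [-0.9, 0.0, -2.5]
grip_width: 0.0574
```

Call:
carry_out(targets=[[0, 0, 3, 0, 0, 0, 160], [0, 0, 2, 0, 0, 0, 160], [0, 0, 2, 0, 0, 0, 160], [0, 0, 2, 0, 0, 0, 160], [0, 0, 0, 0, 0, 0, 160]])

```text
clock: 6.45
position: [0.5106, -0.1471, 0.0737]
tool_rot: [-3.141, 0.002, 3.141]
force: [-3.3, -1.8, 11.4]
grip_width: 0.057
```

Call:
carry_out(targets=[[0, 0, 0, 0, 0, 0, 100], [0, 0, 0, 0, 0, 0, 60], [0, 0, 0, 0, 0, 0, 0], [0, 0, 0, 0, 0, 0, 0], [0, 0, 0, 0, 0, 0, 0]])

```text
clock: 6.87
position: [0.51, -0.1464, 0.0725]
tool_rot: [-3.142, 0.0, -3.141]
force: [-0.4, -0.1, 0.7]
grip_width: 0.0855
```

Call:
carry_out(targets=[[0, 0, 0, 0, 0, 0, 0], [0, 0, -10, 0, 0, 0, 0], [0, 0, -30, 0, 0, 0, 0], [0, 0, -40, 0, 0, 0, 0], [0, 0, -40, 0, 0, 0, 0]])

```text
clock: 7.28
position: [0.5091, -0.1464, 0.1941]
tool_rot: [3.141, -0.002, -3.141]
force: [1.1, -0.4, -0.6]
grip_width: 0.0855
```

Call:
carry_out(targets=[[0, 0, -40, 0, 0, 0, 0], [0, 0, -40, 0, 0, 0, 0], [0, 0, 0, 0, 0, 0, 0], [0, 0, 0, 0, 0, 0, 0], [0, 0, 0, 0, 0, 0, 0]])

```text
clock: 7.7
position: [0.5095, -0.1464, 0.2725]
tool_rot: [-3.142, 0.0, -3.141]
force: [0.4, -0.9, -0.2]
grip_width: 0.0854
```

Run:
```python
from workcell import bot
from h import *
s=bot.observe();print(s["qpos"].round(3),s["position"],s["tool_rot"],s["grip_width"])
f=bot.grab_frame("side");P=cloud(f)
c=np.array([.508,-.201]);p=P[...,:2]-c
for n,z0,z1 in (("can",.108,.122),("jar",.07,.083),):
    m=(P[...,2]>z0)&(P[...,2]<z1)&(abs(p[...,0])<.09)&(abs(p[...,1])<.13)
    print(n,*rect(P,m),P[m].mean(0).round(4))
m=(abs(p[...,0])<.09)&(abs(p[...,1])<.13)&(P[...,2]>.02)&(P[...,2]<.03); print(*rect(P,m))
m=(P[...,2]>.19)&(P[...,2]<.205)&(np.hypot(P[...,0]-.503,P[...,1]-.2)<.1);print("board",*rect(P,m))
```

```text
[ 0.119  0.326  0.063  1.804 -0.024  1.013  1.763] [ 0.50948937 -0.14638443  0.27248108] [-3.14158715e+00  1.33245257e-04 -3.14116461e+00] 0.08537159538316286
can 327 [ 509.4 -149.2] [57.2 54.8] 46.99 [ 0.508  -0.1507  0.1141]
jar 482 [ 517.5 -218.6] [ 59.3 169.4] 5.92 [ 0.5169 -0.2534  0.0744]
709 [ 507.2 -199.8] [243.6 153.5] 87.99
board 207 [504.  197.6] [ 13.5 180.9] 1.57
```

Call:
carry_out(targets=[[0.5, 29, 0, 0, 0, 0, 0], [0.5, 29, 0, 0, 0, 0, 0], [0.5, 29, 0, 0, 0, 0, 0], [0.5, 29, 0, 0, 0, 0, 0], [0.5, 29, 0, 0, 0, 0, 0]])

```text
clock: 8.17
position: [0.5064, -0.0002, 0.2711]
tool_rot: [-3.141, -0.002, -3.141]
force: [0.3, 0.1, -0.1]
grip_width: 0.0854
```

Call:
carry_out(targets=[[0.5, 29, 0, 0, 0, 0, 0], [0.5, 29, 0, 0, 0, 0, 0], [0.5, 29, 0, 0, 0, 0, 0], [0.5, 29, 0, 0, 0, 0, 0], [0.5, 29, 0, 0, 0, 0, 0]])

```text
clock: 8.58
position: [0.5039, 0.1447, 0.2711]
tool_rot: [-3.141, -0.002, -3.141]
force: [-0.3, -0.1, -1.0]
grip_width: 0.0856
```

Call:
carry_out(targets=[[0.5, 28, 0, 0, 0, 0, 0], [0.5, 28, 0, 0, 0, 0, 0], [0, 0, 0, 0, 0, 0.98, 0], [0, 0, 0, 0, 0, 0.98, 0], [0, 0, 0, 0, 0, 0.98, 0]])

```text
clock: 9.0
position: [0.503, 0.1997, 0.2708]
tool_rot: [-3.14, -0.002, 2.83]
force: [-0.1, 0.0, -0.4]
grip_width: 0.0855
```

Call:
carry_out(targets=[[0, 0, 0, 0, 0, 0.98, 0], [0, 0, 0, 0, 0, 0.98, 0], [0, 0, 0, 0, 0, 0.98, 0], [0, 0, 0, 0, 0, 0.98, 0], [0, 0, 0, 0, 0, 0.98, 0]])

```text
clock: 9.42
position: [0.5031, 0.1992, 0.271]
tool_rot: [-3.139, -0.001, 2.316]
force: [0.3, -0.6, -0.4]
grip_width: 0.0854
```

Call:
carry_out(targets=[[0, 0, 0, 0, 0, 0.98, 0], [0, 0, 0, 0, 0, 0.98, 0], [0, 0, 0, 0, 0, 0.98, 0], [0, 0, 0, 0, 0, 0.98, 0], [0, 0, 0, 0, 0, 0.98, 0]])

```text
clock: 9.83
position: [0.5031, 0.1992, 0.271]
tool_rot: [-3.139, 0.001, 1.803]
force: [0.7, 1.4, 0.2]
grip_width: 0.0854
```

Call:
carry_out(targets=[[0, 0, 0, 0, 0, 0.98, 0], [0, 0, 0, 0, 0, 0.98, 0], [0, 0, 0, 0, 0, 0, 0], [0, 0, 0, 0, 0, 0, 0], [0, 0, 0, 0, 0, 0, 0]])

```text
clock: 10.25
position: [0.5034, 0.1995, 0.2717]
tool_rot: [-3.141, 0.001, 1.606]
force: [0.5, 0.4, -0.2]
grip_width: 0.0856
```

```bash
cat > w.py <<'E'
from workcell import bot
from h import *
from scipy.spatial.transform import Rotation as R
s=bot.observe();print(s["clock"],s["qpos"].round(3),s["position"].round(4),s["tool_rot"].round(3),s["force"].round(1),s["moment"].round(2),s["grip_width"])
f=bot.grab_frame("wrist")
T=np.eye(4);T[:3,:3]=R.from_euler('xyz',s["tool_rot"]).as_matrix();T[:3,3]=s["position"]
P=cloud(f,T@f["T_tool_cam"])
for n,z0,z1 in (("board",.19,.222),("cheek",.066,.078),("foot",.005,.013)):
    m=(P[...,2]>z0)&(P[...,2]<z1)&(np.hypot(P[...,0]-.503,P[...,1]-.2)<.1)
    k,l,st,ce=cv2.connectedComponentsWithStats(m.astype(np.uint8))
    for i in range(1,k):
        if st[i,4]>100: print(n,*rect(P,l==i),P[l==i].mean(0).round(4))
E
python3 w.py
```

```text
10.25 [-0.659  0.352  0.226  1.782 -0.091  1.019 -0.363] [0.5034 0.1995 0.2717] [-3.141e+00  1.000e-03  1.606e+00] [ 0.5  0.4 -0.2] [-0.    0.03 -0.01] 0.08557775607562461
board 3908 [503.3 201.4] [ 10.  179.7] 1.02 [0.5031 0.2127 0.2002]
cheek 787 [487.7 201.8] [60.3 14.7] 87.74 [0.4874 0.2035 0.0723]
cheek 687 [520.8 201.2] [12.3 60.4] 0.62 [0.5205 0.2034 0.0724]
foot 962 [478.8 202.4] [79.8 30.4] 88.56 [0.474  0.2105 0.0086]
foot 837 [529.7 201. ] [80.1 27.6] 88.52 [0.5346 0.2098 0.0086]
```

Call:
carry_out(targets=[[1.3, 0, 0, 0, 0, 0.17, 0], [0, 0, 28, 0, 0, 0, 0], [0, 0, 28, 0, 0, 0, 0], [0, 0, 28, 0, 0, 0, 0], [0, 0, 26, 0, 0, 0, 0]])

```text
clock: 10.72
position: [0.5034, 0.2008, 0.161]
tool_rot: [-3.142, -0.0, 1.585]
force: [0.7, 0.8, -0.4]
grip_width: 0.0856
```

Call:
carry_out(targets=[[0, 0, 0, 0, 0, 0, 100], [0, 0, 0, 0, 0, 0, 160], [0, 0, 0, 0, 0, 0, 200], [0, 0, 0, 0, 0, 0, 240], [0, 0, 0, 0, 0, 0, 255]], force=50)

```text
clock: 11.13
position: [0.5043, 0.2012, 0.1638]
tool_rot: [3.14, -0.001, 1.585]
force: [0.1, -0.2, -0.5]
grip_width: 0.0257
```

Call:
carry_out(targets=[[0, 0, 0, 0, 0, 0, 255], [0, 0, 0, 0, 0, 0, 255], [0, 0, 0, 0, 0, 0, 255], [0, 0, 0, 0, 0, 0, 255], [0, 0, 0, 0, 0, 0, 255]])

```text
clock: 11.55
position: [0.504, 0.2011, 0.1632]
tool_rot: [3.14, -0.001, 1.585]
force: [-1.7, -0.5, 10.5]
grip_width: 0.0093
```

Call:
carry_out(targets=[[0, 0, -3, 0, 0, 0, 255], [0, 0, -3, 0, 0, 0, 255], [0, 0, -3, 0, 0, 0, 255], [0, 0, -3, 0, 0, 0, 255], [0, 0, 0, 0, 0, 0, 255]])

```text
clock: 11.97
position: [0.5038, 0.2009, 0.1749]
tool_rot: [3.141, -0.0, 1.585]
force: [0.2, 1.0, -4.3]
grip_width: 0.0095
```

Call:
carry_out(targets=[[0, 0, -3, 0, 0, 0, 255], [0, 0, -3, 0, 0, 0, 255], [0, 0, -2, 0, 0, 0, 255], [0, 0, 0, 0, 0, -0.5, 255], [0, 0, 0, 0, 0, -0.5, 255]])

```text
clock: 12.38
position: [0.5036, 0.2009, 0.1825]
tool_rot: [3.142, 0.0, 1.692]
force: [0.3, -0.1, -3.1]
grip_width: 0.0093
```

Call:
carry_out(targets=[[0, 0, 0, 0, 0, -0.8, 255], [0, 0, 0, 0, 0, -0.8, 255], [0, 0, 0, 0, 0, -0.8, 255], [0, 0, 0, 0, 0, -0.8, 255], [0, 0, 0, 0, 0, -0.8, 255]])

```text
clock: 12.8
position: [0.5035, 0.2008, 0.1824]
tool_rot: [-3.141, -0.0, 2.112]
force: [-0.3, 0.8, -3.1]
grip_width: 0.0096
```

Call:
carry_out(targets=[[0, 0, 0, 0, 0, -0.8, 255], [0, 0, 0, 0, 0, -0.8, 255], [0, 0, 0, 0, 0, -0.8, 255], [0, 0, 0, 0, 0, -0.8, 255], [0, 0, 0, 0, 0, -0.8, 255]])

```text
clock: 13.22
position: [0.5033, 0.2007, 0.1823]
tool_rot: [-3.141, -0.0, 2.531]
force: [-2.0, 0.5, -3.6]
grip_width: 0.01
```

```bash
python3 w.py
```

```text
13.2167 [-0.463  0.451 -0.035  1.868  0.021  0.823  0.452] [0.5033 0.2007 0.1823] [-3.141 -0.     2.531] [-2.   0.5 -3.6] [ 0.18  0.33 -0.12] 0.009993059376995947
board 12486 [481.1 221.2] [ 36.2 118.8] 45.71 [0.4763 0.2201 0.2168]
cheek 136 [493.  229.8] [ 7.9 17.1] 53.58 [0.4926 0.2286 0.0723]
cheek 754 [488.2 187.2] [30.8 17.3] 88.89 [0.4869 0.185  0.0723]
cheek 701 [517.7 217.1] [28.1 17.6] 87.77 [0.5177 0.2196 0.0722]
cheek 145 [512.9 173. ] [ 8.1 17.1] 54.03 [0.5123 0.175  0.0719]
foot 888 [507.5 235.3] [12.4 73. ] 88.53 [0.5101 0.2356 0.0086]
foot 1083 [474.4 185.8] [47.5 23.7] 88.73 [0.4733 0.1834 0.0086]
```

Call:
carry_out(targets=[[0, 0, 0, 0, 0, -0.8, 255], [0, 0, 0, 0, 0, -0.8, 255], [0, 0, 0, 0, 0, -0.8, 255], [0, 0, 0, 0, 0, -0.8, 255], [0, 0, 0, 0, 0, -0.8, 255]])

```text
clock: 13.68
position: [0.5033, 0.2005, 0.1822]
tool_rot: [-3.141, -0.001, 2.948]
force: [-1.7, 0.3, -4.5]
grip_width: 0.0093
```

Call:
carry_out(targets=[[0, 0, 0, 0, 0, -0.8, 255], [0, 0, 0, 0, 0, -0.8, 255], [0, 0, 0, 0, 0, -0.8, 255], [0, 0, 0, 0, 0, -0.8, 255], [0, 0, 0, 0, 0, -0.8, 255]])

```text
clock: 14.1
position: [0.5032, 0.2004, 0.1822]
tool_rot: [-3.141, -0.001, -2.917]
force: [-1.7, -1.7, -3.7]
grip_width: 0.0095
```

Call:
carry_out(targets=[[0, 0, 0, 0, 0, -0.8, 255], [0, 0, 0, 0, 0, -0.8, 255], [0, 0, 0, 0, 0, -0.8, 255], [0, 0, 0, 0, 0, -0.8, 255], [0, 0, 0, 0, 0, -0.8, 255]])

```text
clock: 14.52
position: [0.5033, 0.2002, 0.1821]
tool_rot: [-3.141, -0.002, -2.498]
force: [-1.3, -2.0, -3.3]
grip_width: 0.0092
```

Call:
carry_out(targets=[[0, 0, 0, 0, 0, 0, 255], [0, 0, 2, 0, 0, 0, 255], [0, 0, 2, 0, 0, 0, 255], [0, 0, 2, 0, 0, 0, 255], [0, 0, 1, 0, 0, 0, 255]])

```text
clock: 14.93
position: [0.5037, 0.2007, 0.1753]
tool_rot: [-3.141, -0.0, -2.501]
force: [-3.8, -4.3, 14.5]
grip_width: 0.0096
```

```bash
python3 w.py|head -2
```

```text
14.9333 [-0.236  0.478 -0.341  1.862  0.209  0.837  1.53 ] [0.5037 0.2007 0.1753] [-3.141 -0.    -2.501] [-3.8 -4.3 14.5] [-1.3   1.36  0.05] 0.009632535497196663
board 13047 [481.4 180.9] [119.4  37.4] 47.14 [0.4774 0.182  0.2113]
```

Call:
carry_out(targets=[[0, 0, 0, 0, 0, 0, 200], [0, 0, 0, 0, 0, 0, 150], [0, 0, 0, 0, 0, 0, 100], [0, 0, 0, 0, 0, 0, 50], [0, 0, 0, 0, 0, 0, 0]])

```text
clock: 15.4
position: [0.5038, 0.201, 0.1754]
tool_rot: [-3.142, 0.0, -2.499]
force: [0.6, 0.1, 0.8]
grip_width: 0.0664
```

Call:
carry_out(targets=[[0, 0, 0, 0, 0, 0, 0], [0, 0, -10, 0, 0, 0, 0], [0, 0, -25, 0, 0, 0, 0], [0, 0, -25, 0, 0, 0, 0], [0, 0, -20, 0, 0, 0, 0]])

```text
clock: 15.82
position: [0.5038, 0.2011, 0.2577]
tool_rot: [-3.142, 0.001, -2.499]
force: [0.3, -0.2, -0.5]
grip_width: 0.0853
```

```bash
python3 w.py
```

```text
15.8167 [-0.213  0.379 -0.364  1.776  0.156  1.014  1.578] [0.5038 0.2011 0.2577] [-3.142e+00  1.000e-03 -2.499e+00] [ 0.3 -0.2 -0.5] [ 0.02 -0.08  0.01] 0.08528582326492185
board 4864 [502.7 200.9] [179.3  10. ] 36.56 [0.4923 0.1932 0.2123]
cheek 146 [487.6 177.4] [12.2 17.1] 88.7 [0.4898 0.1756 0.0723]
cheek 503 [488.5 214.8] [33.1 17.2] 88.56 [0.4873 0.2173 0.0723]
cheek 515 [516.6 187.1] [32.9 17.2] 88.18 [0.5166 0.184  0.0723]
foot 630 [505.2 167. ] [73.5 13.1] 0.04 [0.5074 0.1668 0.0085]
foot 772 [473.7 213.9] [55.6 21.8] 88.77 [0.4728 0.2175 0.0086]
```

Call:
carry_out(targets=[[0, 0, 0, 0, 0, 1, 0], [0, 0, 0, 0, 0, 1, 0], [0, 0, 0, 0, 0, 1, 0], [0, 0, 0, 0, 0, 1, 0], [0, 0, 0, 0, 0, 1, 0]])

```text
clock: 16.28
position: [0.5037, 0.2009, 0.2559]
tool_rot: [3.141, 0.0, -3.028]
force: [-0.1, -0.4, 0.2]
grip_width: 0.0856
```

Call:
carry_out(targets=[[0, 0, 0, 0, 0, 1, 0], [0, 0, 0, 0, 0, 1, 0], [0, 0, 0, 0, 0, 1, 0], [0, 0, 0, 0, 0, 1, 0], [0, 0, 0, 0, 0, 1, 0]])

```text
clock: 16.7
position: [0.5036, 0.2009, 0.2559]
tool_rot: [3.141, 0.0, 2.732]
force: [-0.5, -0.2, 0.0]
grip_width: 0.0853
```

Call:
carry_out(targets=[[0, 0, 0, 0, 0, 1, 0], [0, 0, 0, 0, 0, 1, 0], [0, 0, 0, 0, 0, 1, 0], [0, 0, 0, 0, 0, 1, 0], [0, 0, 0, 0, 0, 1, 0]])

```text
clock: 17.12
position: [0.5036, 0.201, 0.2559]
tool_rot: [3.141, -0.0, 2.208]
force: [-1.2, -0.1, 0.6]
grip_width: 0.0852
```

Call:
carry_out(targets=[[0, 0, 0, 0, 0, 1, 0], [0, 0, 0, 0, 0, 1, 0], [0, 0, 0, 0, 0, 1, 0], [0, 0, 0, 0, 0, 1, 0], [0, 0, 0, 0, 0, 1, 0]])

```text
clock: 17.53
position: [0.5036, 0.201, 0.2559]
tool_rot: [3.141, -0.001, 1.684]
force: [-0.1, -0.1, 0.1]
grip_width: 0.0853
```

Call:
carry_out(targets=[[0, 0, 0, 0, 0, 1, 0], [0, 0, 0, 0, 0, 1, 0], [0, 0, 0, 0, 0, 1, 0], [0, 0, 0, 0, 0, 1, 0], [0, 0, 0, 0, 0, 1, 0]])

```text
clock: 17.95
position: [0.5036, 0.201, 0.2559]
tool_rot: [-3.142, -0.001, 1.161]
force: [-0.3, 0.0, -0.1]
grip_width: 0.0856
```

Call:
carry_out(targets=[[0, 0, 0, 0, 0, 1, 0], [0, 0, 0, 0, 0, 1, 0], [0, 0, 0, 0, 0, 1, 0], [0, 0, 0, 0, 0, 1, 0], [0, 0, 0, 0, 0, 1, 0]])

```text
clock: 18.37
position: [0.5036, 0.2011, 0.2559]
tool_rot: [-3.141, -0.001, 0.637]
force: [0.5, -0.1, 0.2]
grip_width: 0.0853
```

Call:
carry_out(targets=[[0, 0, 0, 0, 0, 0, 0], [0, 0, 0, 0, 0, 0, 0]])

```text
clock: 18.53
position: [0.5036, 0.2011, 0.2556]
tool_rot: [-3.141, -0.0, 0.646]
force: [-0.2, -0.1, 0.2]
grip_width: 0.0856
```

```bash
python3 w.py
```

```text
18.5333 [-0.721  0.376  0.307  1.804 -0.134  0.982 -1.283] [0.5036 0.2011 0.2556] [-3.141 -0.     0.646] [-0.2 -0.1  0.2] [ 0.02 -0.02  0.03] 0.08555544831201882
board 4934 [503.4 200.6] [179.4   9.9] 36.68 [0.514  0.2088 0.2122]
cheek 112 [515.1 228.6] [18.   8.9] 36.51 [0.5156 0.227  0.0722]
cheek 517 [517.9 188.3] [35.1 17.1] 88.77 [0.5191 0.1851 0.0722]
cheek 517 [489.8 214.5] [33.8 17.3] 88.55 [0.4896 0.2177 0.0721]
foot 646 [502.7 235.1] [75.6 13.4] 0.22 [0.4989 0.2353 0.0085]
foot 796 [532.8 188. ] [54.9 21.7] 88.73 [0.5335 0.1849 0.0085]
```

Call:
carry_out(targets=[[0, 0, 28, 0, 0, 0, 0], [0, 0, 28, 0, 0, 0, 0], [0, 0, 24, 0, 0, 0, 0], [0, 0, 0, 0, 0, 0, 100], [0, 0, 0, 0, 0, 0, 200]])

```text
clock: 19.0
position: [0.5034, 0.2006, 0.1752]
tool_rot: [-3.141, 0.002, 0.644]
force: [0.1, -0.2, 0.8]
grip_width: 0.0632
```

Call:
carry_out(targets=[[0, 0, 0, 0, 0, 0, 255], [0, 0, 0, 0, 0, 0, 255], [0, 0, 0, 0, 0, 0, 255], [0, 0, 0, 0, 0, 0, 255], [0, 0, 0, 0, 0, 0, 255]])

```text
clock: 19.42
position: [0.5042, 0.201, 0.1762]
tool_rot: [3.141, -0.002, 0.643]
force: [-0.2, -1.8, 7.2]
grip_width: 0.0094
```

Call:
carry_out(targets=[[0, 0, 0, 0, 0, 0, 255], [0, 0, 0, 0, 0, 0, 255], [0, 0, 0, 0, 0, 0, 255], [0, 0, -2, 0, 0, 0, 255], [0, 0, -2, 0, 0, 0, 255]])

```text
clock: 19.83
position: [0.5038, 0.2008, 0.1796]
tool_rot: [3.141, -0.0, 0.642]
force: [1.8, -0.2, -4.5]
grip_width: 0.0095
```

Call:
carry_out(targets=[[0, 0, 0, 0, 0, -0.8, 255], [0, 0, 0, 0, 0, -0.8, 255], [0, 0, 0, 0, 0, -0.8, 255], [0, 0, 0, 0, 0, -0.8, 255], [0, 0, 0, 0, 0, -0.8, 255]])

```text
clock: 20.25
position: [0.5037, 0.2009, 0.1795]
tool_rot: [3.141, -0.0, 1.065]
force: [1.5, 0.1, -3.9]
grip_width: 0.0092
```

Call:
carry_out(targets=[[0, 0, 0, 0, 0, -0.8, 255], [0, 0, 0, 0, 0, -0.8, 255], [0, 0, 0, 0, 0, -0.8, 255], [0, 0, 0, 0, 0, -0.8, 255], [0, 0, 0, 0, 0, -0.8, 255]])

```text
clock: 20.67
position: [0.5035, 0.2009, 0.1794]
tool_rot: [-3.141, 0.0, 1.484]
force: [0.4, 0.8, -3.5]
grip_width: 0.0094
```

Call:
carry_out(targets=[[0, 0, 0, 0, 0, -0.6, 255], [0, 0, 0, 0, 0, 0, 255], [0, 0, 2, 0, 0, 0, 255], [0, 0, 2, 0, 0, 0, 255], [0, 0, 0, 0, 0, 0, 255]])

```text
clock: 21.08
position: [0.504, 0.201, 0.1759]
tool_rot: [3.141, -0.0, 1.541]
force: [-2.1, -0.5, 12.5]
grip_width: 0.0094
```

```bash
python3 w.py|head -1
```

```text
21.0833 [-0.523  0.461  0.046  1.877 -0.029  0.804 -0.492] [0.504  0.201  0.1759] [ 3.141 -0.     1.541] [-2.1 -0.5 12.5] [-0.25  0.93  0.03] 0.009443336539784422
```

Call:
carry_out(targets=[[0, 0, 0.5, 0, 0, -0.2, 255], [0, 0, 0, 0, 0, -0.2, 255], [0, 0, 0, 0, 0, 0, 255]])

```text
clock: 21.38
position: [0.5041, 0.2011, 0.1758]
tool_rot: [3.14, -0.001, 1.584]
force: [-2.2, -0.7, 14.8]
grip_width: 0.0094
```

Call:
carry_out(targets=[[0, 0, 0, 0, 0, -0.2, 255], [0, 0, 0, 0, 0, 0, 255]])

```text
clock: 21.55
position: [0.504, 0.201, 0.1756]
tool_rot: [3.141, -0.0, 1.605]
force: [-1.6, -0.3, 11.1]
grip_width: 0.0098
```

Call:
carry_out(targets=[[0, 0, 0, 0, 0, -0.2, 255], [0, 0, 0, 0, 0, 0, 255]])

```text
clock: 21.72
position: [0.5035, 0.2009, 0.1748]
tool_rot: [-3.142, 0.0, 1.626]
force: [-0.1, 0.3, -3.3]
grip_width: 0.0098
```

Call:
carry_out(targets=[[0, 0, 0, 0, 0, -0.2, 255], [0, 0, 0, 0, 0, 0, 255]])

```text
clock: 21.88
position: [0.5035, 0.2009, 0.1746]
tool_rot: [-3.141, 0.0, 1.648]
force: [-0.9, 1.3, -3.5]
grip_width: 0.0093
```

The key has reached the slot: the upward push vanished at yaw 1.626. Lowering.

Call:
carry_out(targets=[[0, 0, 2, 0, 0, 0, 255], [0, 0, 3, 0, 0, 0, 255], [0, 0, 3, 0, 0, 0, 255], [0, 0, 2, 0, 0, 0, 255], [0, 0, 0, 0, 0, 0, 255]])

```text
clock: 22.3
position: [0.5036, 0.2009, 0.1645]
tool_rot: [-3.141, 0.0, 1.648]
force: [-0.8, 0.6, -5.0]
grip_width: 0.0095
```

Call:
carry_out(targets=[[0, 0, 1, 0, 0, 0, 255], [0, 0, 1, 0, 0, 0, 255], [0, 0, 0, 0, 0, 0, 255], [0, 0, 0, 0, 0, 0, 255]])

```text
clock: 22.63
position: [0.5042, 0.2011, 0.164]
tool_rot: [3.14, -0.001, 1.647]
force: [-4.4, -0.7, 18.2]
grip_width: 0.009
```

Call:
carry_out(targets=[[0, 0, -1, 0, 0, 0.3, 255], [0, 0, 0, 0, 0, 0.3, 255], [0, 0, 0, 0, 0, 0, 255], [0, 0, 0, 0, 0, 0, 200], [0, 0, 0, 0, 0, 0, 150]])

```text
clock: 23.05
position: [0.5037, 0.2008, 0.1638]
tool_rot: [3.141, 0.0, 1.586]
force: [-0.6, 0.5, -0.1]
grip_width: 0.0293
```

Call:
carry_out(targets=[[0, 0, 0, 0, 0, 0, 80], [0, 0, 0, 0, 0, 0, 0], [0, 0, 0, 0, 0, 0, 0], [0, 0, 0, 0, 0, 0, 0], [0, 0, 0, 0, 0, 0, 0]])

```text
clock: 23.47
position: [0.5036, 0.2008, 0.1638]
tool_rot: [-3.142, 0.0, 1.585]
force: [0.4, -0.3, 0.3]
grip_width: 0.0851
```

Call:
carry_out(targets=[[0, 0, -10, 0, 0, 0, 0], [0, 0, -30, 0, 0, 0, 0], [0, 0, -35, 0, 0, 0, 0], [0, 0, -35, 0, 0, 0, 0], [0, 0, 0, 0, 0, 0, 0]])

```text
clock: 23.88
position: [0.5058, 0.2016, 0.2807]
tool_rot: [3.134, -0.004, 1.584]
force: [0.4, 0.1, -0.2]
grip_width: 0.085
```

Call:
carry_out(targets=[[0, 0, 0, 0, 0, 0, 0], [0, 0, 0, 0, 0, 0, 0]])

```text
clock: 24.05
position: [0.5034, 0.2008, 0.2741]
tool_rot: [3.141, -0.0, 1.585]
force: [0.3, -0.2, -0.1]
grip_width: 0.0852
```

```bash
python3 w.py
python3 - <<'E'
from workcell import bot
from h import *
f=bot.grab_frame("side");P=cloud(f)
cv2.imwrite("pics/s3.png",cv2.resize(f["color"][160:390,180:480,::-1],None,fx=2.5,fy=2.5))
m=(P[...,2]>.108)&(P[...,2]<.122)&(np.hypot(P[...,0]-.509,P[...,1]+.147)<.06);print("can",*rect(P,m),P[m].mean(0))
E
```

```text
24.05 [-0.524  0.344  0.046  1.772 -0.018  1.027 -0.457] [0.5034 0.2008 0.2741] [ 3.141 -0.     1.585] [ 0.3 -0.2 -0.1] [-0.02  0.04  0.02] 0.08521508105194345
board 3796 [503.4 201.3] [ 10.  179.4] 0.95 [0.5032 0.2126 0.2002]
cheek 716 [486.5 202. ] [12.6 60.2] 0.16 [0.4868 0.2019 0.0723]
cheek 758 [519.8 201.3] [15.1 60.4] 1.85 [0.5198 0.2041 0.0723]
foot 869 [476.9 202.2] [80.3 24.7] 89.08 [0.473  0.2095 0.0086]
foot 900 [528.2 201. ] [79.9 31.7] 89.46 [0.5334 0.2108 0.0086]
can 331 [ 509.6 -149.4] [56.5 55.8] 52.33 [ 0.50788925 -0.15096717  0.11411577]
```

View pics/s3.png

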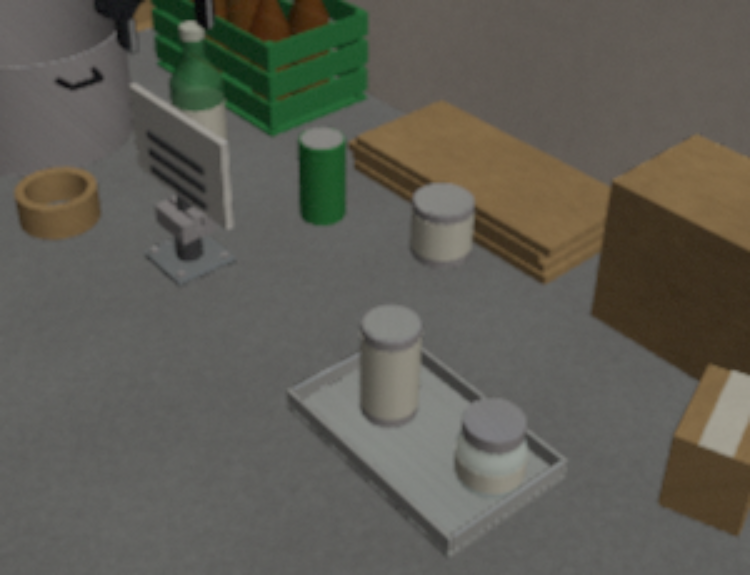

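The crop shows the three bars facing the robot at (175,165), with the board down in its slot. The can stands upright in the tray at (390,365), and the bystanders look untouched. The board's top measures 0.200 m, which is the home height.

```bash
python3 -c "
from workcell import bot
print(bot.job_done())"
```

```text
the job is handed in; nothing more can be done
None
```

The job is handed in at about 24 s of the 72 s allowed; no verdict was reported.

**What I did:**
- I stood the can upright in the free end of the tray and let it go.
- I then lifted the sign about 20 mm and turned it about 2.2 rad. Joint range would not allow the half turn in one grip, so I rested the board on the cheeks and regripped it half a tool turn round.
- I twisted on under light downward pressure. The upward push vanished about 0.08 rad past the half turn, so I lowered the sign home, eased it back to about in line with the slot, and let go.

**Last checks:**
- **Sign:** the bars face the robot. The board's top is at 0.200 m, the home height, and its centre is at (0.503, 0.201). It is at 1.0° yaw, and the stand at about −1° to +2°, with a few readings disagreeing by a degree or two. That is well within the 0.2 rad allowed.
- **Can:** it stands upright with its top at 0.114 m, so it is on the tray floor, at (0.509, −0.149).
- **Robot:** the gripper is open and clear above the sign, with force readings near zero.
- **Bystanders:** they looked unmoved in the final side view. I judged that by eye and did not measure them again.

No check failed. The camera views agreed to about 3 mm.

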